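# Unstack the lids and close the canisters

### The job

The four washed steel canisters are dry and the lids made for them are stacked on the worktop. Take the stack apart and close every canister with its own lid, sitting level and fully down. Leave the canisters standing where they are, do not knock over or push aside the kitchen timer among them, and let go of everything.

Things in the scene. Friction and masses are not known exactly. Their poses are not given: they have to be found in the camera images.
- canister_100: The largest of four open, empty round stainless canisters: 100 mm across outside, 62 mm tall, wall 2.5 mm, the lip drawn in by 2 mm; loose, about 420 g. Origin: centre of its underside; z up; rotationally symmetric.
- canister_82: The second largest of four open, empty round stainless canisters: 82 mm across outside, 56 mm tall, wall 2.5 mm, the lip drawn in by 2 mm; loose, about 366 g. Origin: centre of its underside; z up; rotationally symmetric.
- canister_64: The second smallest of four open, empty round stainless canisters: 64 mm across outside, 50 mm tall, wall 2.5 mm, the lip drawn in by 2 mm; loose, about 312 g. Origin: centre of its underside; z up; rotationally symmetric.
- canister_46: The smallest of four open, empty round stainless canisters: 46 mm across outside, 44 mm tall, wall 2.5 mm, the lip drawn in by 2 mm; loose, about 258 g. Origin: centre of its underside; z up; rotationally symmetric.
- lid_100: The largest steel lid, for the 100 mm canister; bottom of the stack, standing on the worktop. Inverted dish 23 mm tall, 20 deep inside; flat top 110 across, skirt widening to 120 at the mouth (115 inside). Upright black round knob to grip, 25 across, 17 tall (z 23 to 40). Origin: centre of the mouth; z up. Seated: origin 42 mm above the canister's, 4 mm side play. 130 g.
- lid_82: The second largest steel lid, for the 82 mm canister; second from the bottom. Inverted dish 23 mm tall, 20 deep inside; flat top 92 across, skirt widening to 102 at the mouth (97 inside). Upright black round knob to grip, 25 across, 17 tall (z 23 to 40). Origin: centre of the mouth; z up. Seated: origin 36 mm above the canister's, 4 mm side play. 110 g. Stands on the next lid, hiding its knob.
- lid_64: The second smallest steel lid, for the 64 mm canister; third from the bottom. Inverted dish 23 mm tall, 20 deep inside; flat top 74 across, skirt widening to 84 at the mouth (79 inside). Upright black round knob to grip, 25 across, 17 tall (z 23 to 40). Origin: centre of the mouth; z up. Seated: origin 30 mm above the canister's, 4 mm side play. 90 g. Stands on the next lid, hiding its knob.
- lid_46: The smallest steel lid, for the 46 mm canister; top of the stack. Inverted dish 23 mm tall, 20 deep inside; flat top 56 across, skirt widening to 66 at the mouth (61 inside). Upright black round knob to grip, 25 across, 17 tall (z 23 to 40). Origin: centre of the mouth; z up. Seated: origin 24 mm above the canister's, 4 mm side play. 71 g. Stands on the next lid, hiding its knob.
- kitchen_timer: A loose white box-shaped wind-up kitchen timer with a red dial, 62 x 66 x 66 mm, about 110 g, standing among the canisters (a similar one stands on the next table); not part of the job. Origin: centre of its underside; z up; the dial faces its -x.

How it is judged:
By the outcome, as a careful person would: the job done as asked, in the order asked, and still so for the second after the job is handed in, with the robot touching nothing.
It also fails if it takes over 104 s, if anything falls off the work surface, if the arm or the gripper's body presses on something with over 40 N, if the wrist force passes 120 N, or if a joint passes its speed limit or range.

### The arm

A 6-joint arm with a two-finger parallel gripper is mounted at the origin on a cart in front of the work surface, level with it; the furniture and walls round the work are solid. World frame = base frame: x ahead of the robot, y to its left, z up, the work surface at z = 0. Lengths are in mm, angles in rad, forces in N, time in s.
With the tool pointing down it reaches from about 350 to 975 mm from the base axis. Payload 7.1 kg.
Tool frame: the origin (TCP) lies between the finger pads; the fingertips stand 8 mm ahead of it and the grasp point (between the pads) lies 11 mm behind it; x points along the fingers, y is the direction in which the jaws open and shut, and the axes are right-handed (so a half turn about x gives the same grasp; the last joint's range is limited). The gripper opens to 88 mm and grips with 3 to 60 N. Pads are 20 mm wide; open, the fingers measure 115 mm over their backs; the gripper's body (75 mm by 178 mm) begins 61 mm behind the grasp point.
Start: joints at [-1.26, 0.423, 1.63, -0, 1.089, -0.019], TCP at [202.426, -591.294, 197.875] pointing down, gripper open.
Joint ranges: [-3, 3], [-0.9, 2.11], [0.09, 2.58], [-1.31, 4.45], [0.11, 2.69], [-2.54, 2.54]. Speed limits (rad/s): [2.39, 2.39, 3.01, 3.14, 3.14, 3.14].

### API

Orientations are given as a rotation vector (axis times angle).
In Python, from workcell import ctrl gives the robot as it stands.
- The arm moves only by the tool apply_moves, never from a script. Its argument "increments" is a list of rows, each an object with "gripper": the opening in per cent of the stroke, from 0 (shut) to 100 (fully open); "delta_pos": the shift along the tool's x, y, z in cm, a list of three; "dr": the turn, a rotation vector about the tool's x, y, z in rad, a list of three. In form: [{"gripper": gripper, "delta_pos": [dx, dy, dz], "dr": [ax, ay, az]}, ...]. A call has exactly 5 rows; each row shifts and turns the commanded pose from where the row before left it, along the tool's axes as they then stand; what a row does not reach is not made up. A row lasts 1/12 s, in which the tool goes at most 41.7 mm and 7.16 degrees, less where a joint would pass 70% of its speed; a pose out of reach is approached as far as the arm can. A call with a gripper value outside its range is refused whole. The fingers move at their own pace and stop on an object; the grip force is fixed at half the most. Time passes only in rows, so rows that do not move let the fingers close, or fill a call up. It gives the time, the measured TCP pose, the force and the opening at its end, in the units of the state.
- ctrl.get_obs(): the state, without advancing time (a new reading comes with each control period).
- ctrl.get_image(name): name is "scene" or "top"; returns a dict with "img" (420x560x3 uint8, red, green, blue), "range_z" (420x560 float32, mm along the optical axis (not along the pixel's ray), 0 where there is no reading), "mtx" (3x3 intrinsics, pixels), "rvec" (rotation vector, rad) and "tvec" (3), from world to camera coordinates, as OpenCV has them. Camera axes: x right, y down, z forward; pixel columns grow to the right and rows downward; lengths in mm; the calibration is good to about 2 mm. A picture is of the moment at which its call begins.
- ctrl.close_job(): hands the job in, once; it reports no verdict.
The state is a dict: "t": time; "qpos": joint angles; "qvel": joint speeds; "joint_torque": joint torques, N m; "ee_pos": TCP position; "orientation": TCP orientation; "ft_force": force on the tool from outside, world axes, zero at the start; "moment": the same for the moment, N m; "width": finger opening in mm.
Only numpy, scipy, OpenCV 4.12 (cv2) and the standard library are available. Lean on these libraries where they do the work, as an engineer would, in place of code of your own. Each camera call takes 0.05 s, during which the arm holds its last target. There are 200 camera calls.

## Working session

There is one attempt and no reset: what is moved stays moved. The work goes in short steps, Python scripts to look and compute and a tool call to move; the robot and the scene stay as the last step left them, time stands still between calls to the robot, and variables do not carry over. Pictures are saved under pics/ and viewed, about 12 in all and at most 16, crops included, and the job is handed in when it is done.

Besides the shell and the picture viewer there is one more tool, called after "Emit:" as name(argument=value, ...) on one line, values as JSON. apply_moves: Moves the arm, as the interface text tells. Its arguments: {"type":"object","properties":{"increments":{"type":"array","items":{"type":"object","properties":{"gripper":{"type":"number"},"delta_pos":{"type":"array","items":{"type":"number"}},"dr":{"type":"array","items":{"type":"number"}}}}}},"required":["increments"]}

```bash
mkdir -p pics; ls
python3 - <<'E'
from workcell import ctrl
import cv2,numpy as np
print(ctrl.get_obs())
for n in("scene","top"):
    d=ctrl.get_image(n); cv2.imwrite(f"pics/{n}0.png",d["img"][:,:,::-1]); np.savez(f"{n}0.npz",**d)
    R=cv2.Rodrigues(d["rvec"])[0]; print(n,d["mtx"].tolist(),(-R.T@d["tvec"].ravel()).round(),R[2].round(2))
E
```

```text
pics
{'t': 0.0, 'qpos': array([-1.25999796e+00,  4.23848242e-01,  1.63073532e+00, -8.35090317e-06,
        1.08859767e+00, -1.90030181e-02]), 'qvel': array([-0.00044441, -0.00113367,  0.00223213, -0.00029013, -0.00028766,
       -0.00044249]), 'joint_torque': array([ 3.66990457e-05, -5.44630587e+01, -2.73664945e+01,  6.43752306e-02,
        2.27419962e-02, -9.82155643e-05]), 'ee_pos': array([ 202.23807724, -590.71331061,  197.07931073]), 'orientation': array([ 2.04322432,  0.34168863, -2.04371791]), 'ft_force': array([ 0.0779409 ,  0.97521489, -0.1052444 ]), 'moment': array([-0.03745408,  0.01021313,  0.07042547]), 'width': 87.61494737930951}
scene [[471.1086128799905, 0.0, 281.96298099205313], [0.0, 471.1086128799905, 209.7462902480574], [0.0, 0.0, 1.0]] [157. 920. 547.] [ 0.39 -0.79 -0.47]
top [[477.1288781538701, 0.0, 269.2471234647952], [0.0, 477.1288781538701, 203.2854501410736], [0.0, 0.0, 1.0]] [ 446.  144. 1019.] [ 0.13  0.02 -0.99]
```

View pics/scene0.png

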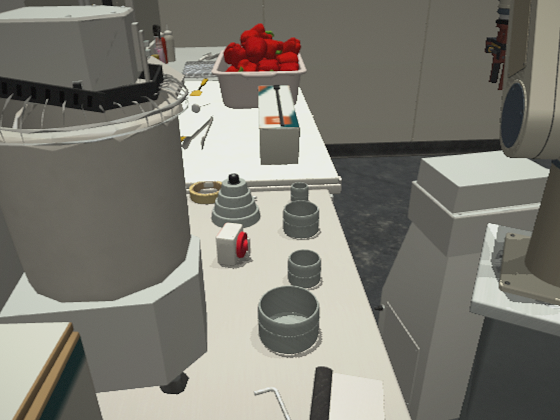

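View pics/top0.png

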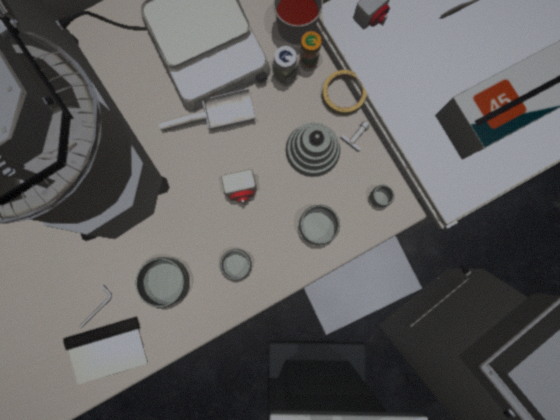

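The scene view shows the stack at (235,205), with the canisters to its right. The top view shows the stack knob at (317,137), canister 100 at (163,282), 64 at (236,265), 82 at (318,227) and 46 at (380,197). The timer is at (239,187) and a ring is at (344,92), near the stack.

```bash
cat > h.py <<'E'
import numpy as np,cv2
from scipy.optimize import least_squares
def cloud(d):
    z=d["range_z"].astype(float); K=d["mtx"]; R=cv2.Rodrigues(d["rvec"])[0]
    v,u=np.indices(z.shape)
    P=np.stack([(u-K[0,2])/K[0,0]*z,(v-K[1,2])/K[1,1]*z,z],-1)
    W=(P-np.ravel(d["tvec"]))@R; W[z==0]=np.nan
    return W
def circ(p,r=None):
    c=np.nanmean(p,0)
    if r is None:
        f=lambda q:np.hypot(*(p-q[:2]).T)-q[2]; s=least_squares(f,[*c,40],loss='soft_l1',f_scale=1.5)
    else:
        f=lambda q:np.hypot(*(p-q[:2]).T)-r; s=least_squares(f,c,loss='soft_l1',f_scale=1.5)
    return s.x
def near(W,c,r):
    return W[np.hypot(W[...,0]-c[0],W[...,1]-c[1])<r]
E
python3 - <<'E'
from h import *
T=cloud(np.load("top0.npz"));S=cloud(np.load("scene0.npz"))
px=dict(c100=(163,282,62,50),c64=(236,265,50,32),c82=(318,227,56,41),c46=(380,197,44,23))
for n,(u,v,h,r) in px.items():
    c=T[v,u,:2].copy()
    print(n,"bottom",T[v,u].round())
    for nm,W in(("top",T),("scene",S)):
        cc=c.copy()
        for _ in range(3):
            p=near(W,cc,r+14); q=p[(p[:,2]>h-8)&(p[:,2]<h+8)]
            if len(q)<8: print(nm,"few",len(q));break
            x=circ(q[:,:2]); cc=x[:2]
        else: print(nm,x.round(1),len(q),"ztop",np.percentile(q[:,2],[5,50,90]).round(1))
kT=T[125:150,305:330].reshape(-1,3);print("top max z",np.nanmax(kT[:,2]))
kc=T[137,317,:2]
for nm,W in(("top",T),("scene",S)):
    p=near(W,kc,90)
    for lo in range(0,150,6):
        q=p[(p[:,2]>=lo)&(p[:,2]<lo+6)]
        if len(q)>6: print(nm,lo,len(q),q[:,:2].min(0).round(),q[:,:2].max(0).round(),circ(q[:,:2]).round(1))
for nm,W in(("top",T),("scene",S)):
    p=near(W,T[182,239,:2],60);q=p[p[:,2]>55];print("timer",nm,len(q),q.min(0).round(),q.max(0).round(),q.mean(0).round())
print("table",nm,np.nanmedian(T[240:250,190:200,2]))
print("ring",T[92,325],T[75,344],T[110,344],"tool",T[135,358])
E
```

```text
c100 bottom [410. 386.   4.]
top [411.5 378.7  47.4] 309 ztop [55.3 62.  65. ]
scene [411.4 381.3  47.4] 639 ztop [54.5 59.2 62.2]
c64 bottom [447. 233.   6.]
top [448.2 230.6  29.6] 177 ztop [44.1 50.5 53.7]
scene [448.6 232.9  29.6] 282 ztop [42.4 47.1 50.4]
c82 bottom [nan nan nan]
top few 0
scene few 0
c46 bottom [595. -73.   5.]
top [593.4 -71.4  20.6] 130 ztop [37.2 44.3 47.1]
scene [594.5 -69.6  20.6] 111 ztop [36.6 40.7 44.5]
top max z 114.66608119918341
top 0 2287 [607. -19.] [786. 159.] [697.7  70.4  75.9]
top 6 124 [617. -18.] [786. 148.] [707.8  64.7  68. ]
top 12 133 [640. -20.] [729. 127.] [710.6  64.1  69.1]
top 18 175 [641. -17.] [752. 127.] [697.6  70.7  54.3]
top 24 244 [644.  16.] [751. 127.] [698.9  70.4  52.4]
top 30 65 [649.  22.] [720. 119.] [698.5  70.3  49. ]
top 36 86 [650.  22.] [725. 119.] [698.9  70.4  47.9]
top 42 217 [651.  25.] [745. 117.] [698.5  70.9  44.6]
top 48 150 [654.  26.] [744. 115.] [699.3  70.7  43. ]
top 54 61 [657.  33.] [719. 111.] [697.8  71.6  39.7]
top 60 78 [659.  34.] [724. 109.] [698.   71.4  38.3]
top 66 200 [660.  34.] [733. 110.
[... 1112 characters left out ...]
05.] [699.5  71.6  31.2]
scene 78 68 [669.  54.] [720. 103.] [699.6  71.   30.1]
scene 84 72 [669.  62.] [727. 103.] [699.   72.9  27.7]
scene 90 155 [671.  45.] [726. 101.] [700.3  70.3  22.2]
scene 96 24 [687.  68.] [707.  85.] [699.7  70.9  12.2]
scene 102 27 [687.  63.] [707.  85.] [697.6  72.1  10.7]
scene 108 37 [688.  60.] [711.  84.] [698.6  73.4   8.8]
timer top 710 [584. 192.  55.] [640. 260.  73.] [612. 225.  66.]
timer scene 449 [585. 193.  55.] [639. 264.  68.] [610. 234.  63.]
table scene 1.6289974554883138
ring [820.79702849  45.66354833  23.87719337] [859.88771418   4.14565075  22.89833059] [779.89369835   5.28651804  26.17210876] tool [727.36163869 -25.5142179   17.30847904]
```

```bash
cat >> h.py <<'E'
def axes(o): return cv2.Rodrigues(np.array(o["orientation"]))[0]
def go(o,tgt):
    "tool-frame shift in cm to world target (mm)"
    return (axes(o).T@(np.array(tgt)-o["ee_pos"])/10).round(2)
E
python3 - <<'E'
from h import *
from workcell import ctrl
T=cloud(np.load("top0.npz"));S=cloud(np.load("scene0.npz"))
w=T[222:235,305:335].reshape(-1,3); c=np.nanmedian(w,0)[:2]
for nm,W in(("top",T),("scene",S)):
    cc=c
    for _ in range(3):
        p=near(W,cc,53);q=p[(p[:,2]>48)&(p[:,2]<64)];x=circ(q[:,:2]);cc=x[:2]
    print("c82",nm,x.round(1),len(q),np.percentile(q[:,2],[5,50,90]).round(1))
cs=dict(c100=(411.5,380),c64=(448.4,231.8),c82=cc,c46=(594,-70.5),st=(699,71))
for W in(T,S):
  for n,c in cs.items():
    p=near(W,c,220);p=p[p[:,2]>118]
    if len(p):
        d=np.hypot(*(p[:,:2]-c).T);i=d.argmin();print(n,"tall things",len(p),d[i].round(),p[i].round())
o=ctrl.get_obs();print(axes(o).round(3))
p=near(T,cs['st'],140);d=np.hypot(*(p[:,:2]-np.array(cs['st'])).T);q=p[(d>66)&(p[:,2]>40)];print("near stack>40",q.round()[:5],len(q))
E
```

```text
c82 top [530.8  60.7  38.5] 235 [50.2 56.9 58.9]
c82 scene [531.5  62.4  38.6] 267 [48.5 52.8 56.3]
c100 tall things 12189 126.0 [521. 441. 407.]
c64 tall things 875 204.0 [554. 406. 120.]
c46 tall things 1164 185.0 [ 683. -232.  141.]
c100 tall things 18395 125.0 [518. 447. 404.]
c64 tall things 187 206.0 [553. 409. 123.]
c46 tall things 387 180.0 [ 686. -225.  133.]
[[-0.     0.324 -0.946]
 [ 0.001 -0.946 -0.324]
 [-1.    -0.001  0.   ]]
near stack>40 [[570.  70.  51.]
 [570.  68.  57.]
 [570.  66.  57.]
 [569.  64.  59.]
 [569.  62.  60.]] 46
```

Emit:
apply_moves(increments=[{"gripper":55,"delta_pos":[0,-1.86,-2.74],"dr":[0,0,0]},{"gripper":55,"delta_pos":[0,-1.86,-2.74],"dr":[0,0,0]},{"gripper":55,"delta_pos":[0,-1.86,-2.74],"dr":[0,0,0]},{"gripper":55,"delta_pos":[0,-1.86,-2.74],"dr":[0,0,0]},{"gripper":55,"delta_pos":[0,-1.86,-2.74],"dr":[0,0,0]}])

```text
t: 0.52
ee_pos: [302.3, -457.4, 197.5]
orientation: [2.043, 0.34, -2.044]
ft_force: [0.6, -0.5, -0.8]
width: 57.7
```

Emit:
apply_moves(increments=[{"gripper":55,"delta_pos":[0,-1.86,-2.74],"dr":[0,0,0]},{"gripper":55,"delta_pos":[0,-1.86,-2.74],"dr":[0,0,0]},{"gripper":55,"delta_pos":[0,-1.86,-2.74],"dr":[0,0,0]},{"gripper":55,"delta_pos":[0,-1.86,-2.74],"dr":[0,0,0]},{"gripper":55,"delta_pos":[0,-1.86,-2.74],"dr":[0,0,0]}])

```text
t: 0.93
ee_pos: [401.9, -325.0, 197.7]
orientation: [2.043, 0.34, -2.043]
ft_force: [0.2, -0.1, -0.2]
width: 48.1
```

Emit:
apply_moves(increments=[{"gripper":55,"delta_pos":[0,-1.86,-2.74],"dr":[0,0,0]},{"gripper":55,"delta_pos":[0,-1.86,-2.74],"dr":[0,0,0]},{"gripper":55,"delta_pos":[0,-1.86,-2.74],"dr":[0,0,0]},{"gripper":55,"delta_pos":[0,-1.86,-2.74],"dr":[0,0,0]},{"gripper":55,"delta_pos":[0,-1.86,-2.74],"dr":[0,0,0]}])

```text
t: 1.35
ee_pos: [501.4, -192.6, 197.7]
orientation: [2.042, 0.34, -2.043]
ft_force: [0.2, -0.5, 1.0]
width: 48.7
```

Emit:
apply_moves(increments=[{"gripper":55,"delta_pos":[0,-1.86,-2.74],"dr":[0,0,0]},{"gripper":55,"delta_pos":[0,-1.86,-2.74],"dr":[0,0,0]},{"gripper":55,"delta_pos":[0,-1.86,-2.74],"dr":[0,0,0]},{"gripper":55,"delta_pos":[0,-1.86,-2.74],"dr":[0,0,0]},{"gripper":55,"delta_pos":[0,-1.86,-2.74],"dr":[0,0,0]}])

```text
t: 1.77
ee_pos: [600.9, -60.3, 197.5]
orientation: [2.042, 0.34, -2.044]
ft_force: [0.3, -0.5, -0.7]
width: 48.7
```

Emit:
apply_moves(increments=[{"gripper":55,"delta_pos":[0,-1.86,-2.74],"dr":[0,0,0]},{"gripper":55,"delta_pos":[0,-1.86,-2.74],"dr":[0,0,0]},{"gripper":55,"delta_pos":[0,-1.86,-2.74],"dr":[0,0,0]},{"gripper":55,"delta_pos":[0,-1.86,-2.74],"dr":[0,0,0]},{"gripper":55,"delta_pos":[0,0,0],"dr":[0,0,0]}])

```text
t: 2.18
ee_pos: [682.7, 48.6, 197.4]
orientation: [2.043, 0.344, -2.039]
ft_force: [-0.2, 0.8, 0.4]
width: 48.2
```

Run:
```python
from h import *
from workcell import ctrl
o=ctrl.get_obs();print(o["ee_pos"],o["qpos"].round(3),o["qvel"].round(3),axes(o).round(3).tolist());print(go(o,(699,71,135)))
d=ctrl.get_image("top");o=ctrl.get_obs();print(o["ee_pos"],go(o,(699,71,135)))
```

```text
[682.68718166  48.63400433 197.39933893] [5.300e-02 5.100e-01 1.489e+00 1.000e-03 1.140e+00 1.290e+00] [-0.054 -0.035  0.077 -0.03   0.    -0.056] [[0.002, 0.327, -0.945], [0.001, -0.945, -0.327], [-1.0, -0.001, -0.002]]
[ 6.25 -1.57 -2.26]
[680.94725062  46.48702989 197.04938671] [ 6.21 -1.72 -2.51]
```

Emit:
apply_moves(increments=[{"gripper":55,"delta_pos":[1.0,-0.9,-1.3],"dr":[0,0,0]},{"gripper":55,"delta_pos":[2.5,-0.9,-1.3],"dr":[0,0,0]},{"gripper":55,"delta_pos":[2.0,0,0],"dr":[0,0,0]},{"gripper":55,"delta_pos":[0,0,0],"dr":[0,0,0]},{"gripper":55,"delta_pos":[0,0,0],"dr":[0,0,0]}])

```text
t: 2.65
ee_pos: [697.1, 68.5, 141.6]
orientation: [2.039, 0.34, -2.047]
ft_force: [0.5, 0.5, 0.3]
width: 48.6
```

Run:
```python
from h import *
from workcell import ctrl
d=ctrl.get_image("scene");o=ctrl.get_obs();print(o["ee_pos"],go(o,(699,71,102.5)))
cv2.imwrite("pics/s1.png",cv2.resize(d["img"][130:290,150:350,::-1],None,fx=4,fy=3.75)[:600,:800])
```

```text
[698.27666522  68.50175494 143.108873  ] [ 4.06 -0.21 -0.15]
```

View pics/s1.png

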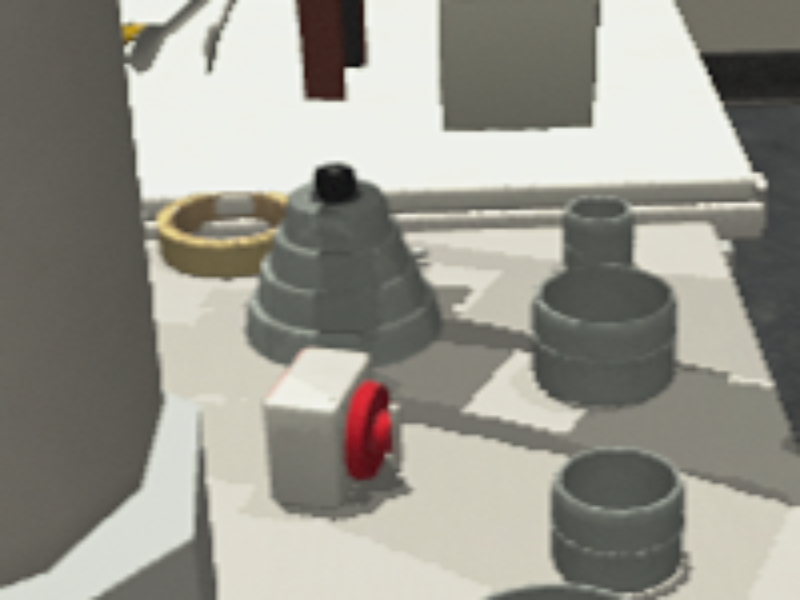

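The crop shows the four-lid stack with the black knob at (336,182) and a dark red bar, possibly a finger, ending at (328,100). That gap looks larger than expected, so I'll check the depth before descending.

Run:
```python
from h import *
from workcell import ctrl
for n in("scene","top"):
    d=ctrl.get_image(n);W=cloud(d);o=ctrl.get_obs()
    if n=="scene":
        for v in range(130,158,4): print(v,W[v,226:242:5].round().tolist())
    p=near(W,(699,71),70);
    for a,b in((112,125),(125,135),(135,150),(150,170),(170,200),(200,240)):
        q=p[(p[:,2]>=a)&(p[:,2]<b)]
        if len(q):print(n,a,len(q),q.min(0).round(),q.max(0).round())
    p=near(W,(699,71),12); print(n,"kn",np.sort(p[:,2])[-5:].round())
    if n=="top": cv2.imwrite("pics/t1.png",cv2.resize(d["img"][60:260,220:420,::-1],None,fx=3,fy=3))
print(o["ee_pos"])
```

```text
130 [[686.0, 108.0, 230.0], [678.0, 102.0, 229.0], [703.0, 41.0, 207.0], [975.0, -429.0, 28.0]]
134 [[689.0, 105.0, 219.0], [679.0, 101.0, 220.0], [701.0, 45.0, 199.0], [957.0, -399.0, 26.0]]
138 [[691.0, 103.0, 210.0], [681.0, 99.0, 210.0], [701.0, 46.0, 190.0], [940.0, -368.0, 24.0]]
142 [[692.0, 102.0, 200.0], [682.0, 99.0, 200.0], [705.0, 41.0, 178.0], [915.0, -327.0, 27.0]]
146 [[693.0, 102.0, 191.0], [683.0, 97.0, 191.0], [703.0, 45.0, 170.0], [897.0, -296.0, 26.0]]
150 [[695.0, 99.0, 180.0], [684.0, 97.0, 181.0], [895.0, -261.0, 25.0], [879.0, -266.0, 26.0]]
154 [[695.0, 101.0, 172.0], [682.0, 101.0, 174.0], [876.0, -229.0, 26.0], [863.0, -238.0, 25.0]]
scene 150 12 [678.  37. 168.] [706. 103. 170.]
scene 170 212 [675.  34. 170.] [707. 105. 200.]
scene 200 209 [674.  32. 200.] [707. 110. 234.]
scene kn [110. 110. 110. 110. 111.]
top kn [524. 524. 524. 524. 525.]
[699.36994446  68.69042331 144.55148031]
```

View pics/t1.png

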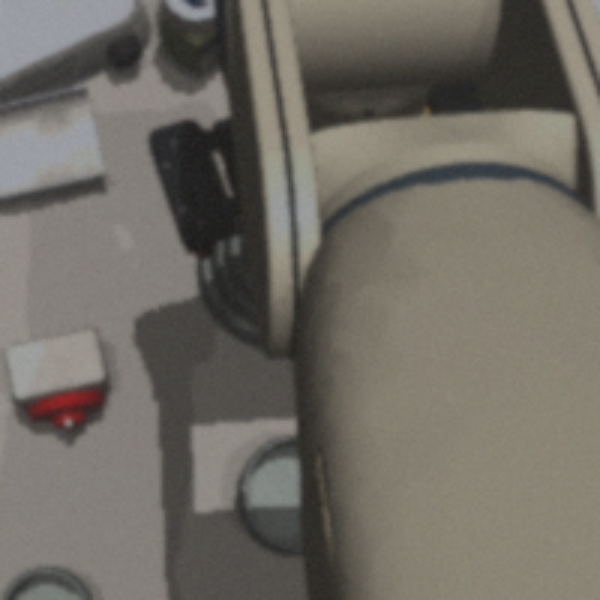

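The scene depth puts the fingertips at about z=168, while the TCP reading implies 136. The xy agrees. I'll go down part way and recheck.

Emit:
apply_moves(increments=[{"gripper":55,"delta_pos":[0.7,0,0],"dr":[0,0,0]},{"gripper":55,"delta_pos":[0.7,0,0],"dr":[0,0,0]},{"gripper":55,"delta_pos":[0.6,0,0],"dr":[0,0,0]},{"gripper":55,"delta_pos":[0,0,0],"dr":[0,0,0]},{"gripper":55,"delta_pos":[0,0,0],"dr":[0,0,0]}])

```text
t: 3.22
ee_pos: [698.3, 69.4, 122.1]
orientation: [2.041, 0.34, -2.044]
ft_force: [0.5, -0.2, -0.5]
width: 48.3
```

```bash
cat >> h.py <<'E'
def chk(c,zmin,name=None,tz=None):
    from workcell import ctrl
    d=ctrl.get_image("scene");o=ctrl.get_obs();W=cloud(d)
    p=near(W,c,75);p=p[p[:,2]>zmin]
    print("ee",o["ee_pos"].round(1),"F",o["ft_force"].round(1),"w",round(o["width"],1),"lowest above",zmin,np.sort(p[:,2])[:8].round())
    if name: cv2.imwrite("pics/"+name,cv2.resize(d["img"][110:260,160:360,::-1],None,fx=4,fy=4))
    return o,W
E
python3 - <<'E'
from h import *
o,W=chk((699,71),114,"s2.png"); print(axes(o).round(3).tolist())
E
```

```text
ee [698.6  69.4 122.6] F [ 0.2 -0.5 -0.7] w 48.4 lowest above 114 [147. 148. 148. 148. 149. 149. 149. 149.]
[[-0.001, 0.324, -0.946], [-0.0, -0.946, -0.324], [-1.0, -0.0, 0.001]]
```

View pics/s2.png

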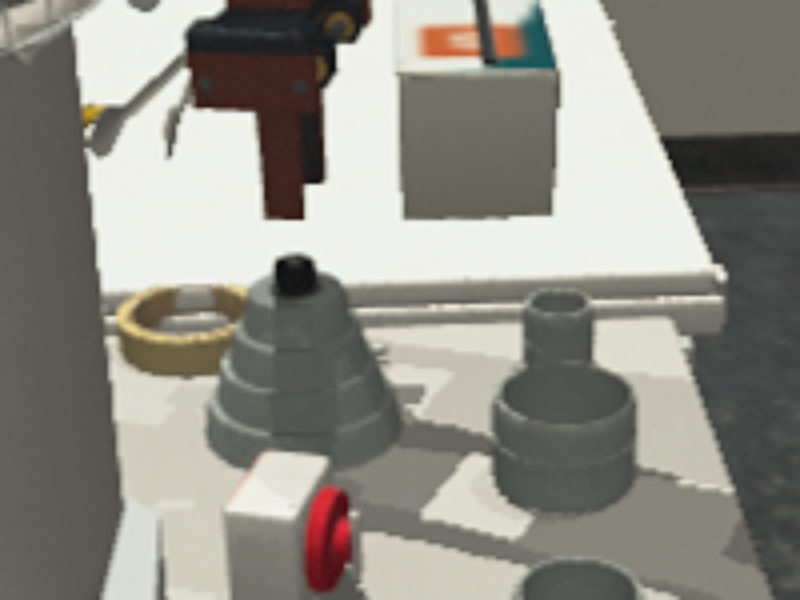

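The fingertips are really at z≈148 and the knob top at 110, so the true tip is about ee_z + 25. I'll measure the lateral alignment relative to the knob in the same view.

```bash
cat >> h.py <<'E'
def fing(o,W,zlo,zhi,band=3):
    A=axes(o);p=near(W,o["ee_pos"],75);p=p[(p[:,2]>zlo)&(p[:,2]<zhi)]
    l=(p-o["ee_pos"])@A
    print("along jaw hist",np.histogram(l[:,1],bins=np.arange(-60,61,5))[0].tolist())
    for s,m in(("near",l[:,1]<-25),("far",l[:,1]>0)):
        print(s,m.sum(),"y med",np.median(l[m,1]).round(1),"z pct",np.percentile(l[m,2],[2,50,98]).round(1))
E
python3 - <<'E'
from h import *
o,W=chk((699,71),114)
fing(o,W,150,180)
S=cloud(np.load("scene0.npz"))
for w in(S,W):
    p=near(w,(699,71),16);q=p[(p[:,2]>96)&(p[:,2]<113)];print("knob",len(q),q.min(0).round(1),q.max(0).round(1),circ(q[q[:,2]<107][:,:2],12.5).round(1))
E
```

```text
ee [698.9  69.5 122.9] F [0.5 0.6 0.7] w 48.4 lowest above 114 [147. 148. 148. 148. 148. 148. 148. 148.]
along jaw hist [0, 0, 0, 0, 10, 107, 20, 0, 0, 0, 0, 0, 0, 0, 0, 1, 29, 37, 7, 0, 0, 0, 0, 0]
near 137 y med -32.5 z pct [-9.4  2.2 12.8]
far 74 y med 25.5 z pct [ 1.   7.5 12.7]
knob 88 [686.6  59.9  96.4] [710.6  85.5 110. ] [699.6  70.7]
knob 86 [686.4  57.5  96.4] [710.5  85.2 111. ] [699.7  70.8]
```

Emit:
apply_moves(increments=[{"gripper":55,"delta_pos":[0.8,-0.15,-0.15],"dr":[0,0,0]},{"gripper":55,"delta_pos":[1.0,0,0],"dr":[0,0,0]},{"gripper":55,"delta_pos":[1.0,0,0],"dr":[0,0,0]},{"gripper":55,"delta_pos":[0.7,0,0],"dr":[0,0,0]},{"gripper":55,"delta_pos":[0,0,0],"dr":[0,0,0]}])

```text
t: 3.73
ee_pos: [698.0, 71.3, 85.0]
orientation: [2.039, 0.34, -2.047]
ft_force: [-0.1, 0.4, 0.3]
width: 48.3
```

Run:
```python
from h import *
o,W=chk((699,71),114,"s3.png")
fing(o,W,130,160)
```

```text
ee [698.6  71.3  86.1] F [-0.4 -0.1  0.5] w 48.1 lowest above 114 [114. 114. 115. 115. 115. 115. 115. 115.]
along jaw hist [0, 0, 0, 0, 42, 80, 9, 0, 0, 0, 0, 0, 0, 0, 0, 1, 25, 24, 1, 0, 0, 0, 0, 0]
near 131 y med -33.9 z pct [-9.6  2.9 13.2]
far 51 y med 24.9 z pct [ 1.1  8.1 13.1]
```

View pics/s3.png

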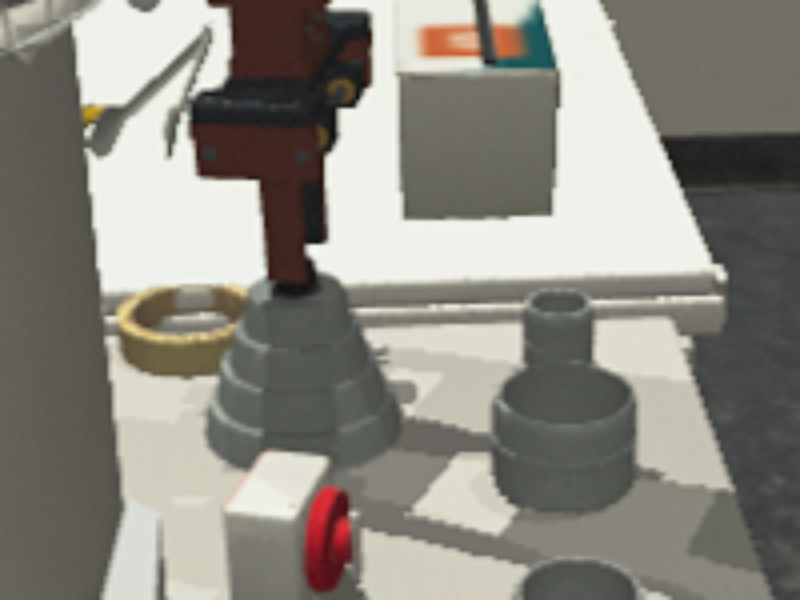

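Emit:
apply_moves(increments=[{"gripper":55,"delta_pos":[0.5,0,0],"dr":[0,0,0]},{"gripper":55,"delta_pos":[0.5,0,0],"dr":[0,0,0]},{"gripper":55,"delta_pos":[0.5,0,0],"dr":[0,0,0]},{"gripper":55,"delta_pos":[0,0,0],"dr":[0,0,0]},{"gripper":55,"delta_pos":[0,0,0],"dr":[0,0,0]}])

```text
t: 4.2
ee_pos: [699.4, 71.3, 72.5]
orientation: [2.042, 0.34, -2.044]
ft_force: [0.2, -0.4, -0.4]
width: 48.3
```

Emit:
apply_moves(increments=[{"gripper":0,"delta_pos":[0,0,0],"dr":[0,0,0]},{"gripper":0,"delta_pos":[0,0,0],"dr":[0,0,0]},{"gripper":0,"delta_pos":[0,0,0],"dr":[0,0,0]},{"gripper":0,"delta_pos":[0,0,0],"dr":[0,0,0]},{"gripper":0,"delta_pos":[0,0,0],"dr":[0,0,0]}])

```text
t: 4.62
ee_pos: [699.9, 71.4, 73.2]
orientation: [2.043, 0.34, -2.042]
ft_force: [0.7, -0.7, 0.6]
width: 24.3
```

Run:
```python
from h import *
o,W=chk((699,71),98,"s4.png")
fing(o,W,115,145)
```

```text
ee [699.9  71.4  73.2] F [-1.   0.3  0.9] w 23.9 lowest above 98 [ 99. 100. 100. 100. 100. 100. 101. 101.]
along jaw hist [0, 0, 0, 0, 0, 0, 2, 88, 31, 4, 0, 0, 0, 0, 24, 7, 6, 0, 0, 0, 0, 0, 0, 0]
near 2 y med -25.1 z pct [-2.8  0.2  3.2]
far 37 y med 13.7 z pct [ 6.7 10.8 12.5]
```

View pics/s4.png

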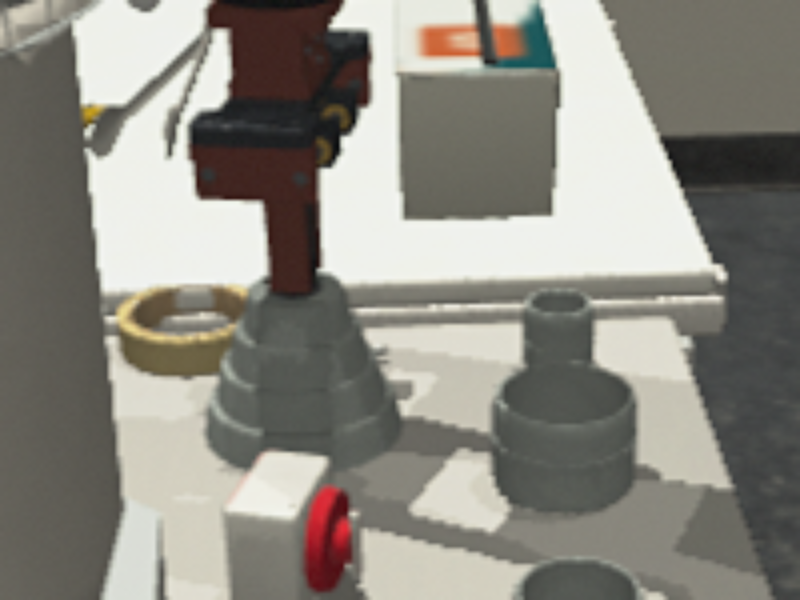

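The grip holds at 24 mm on the knob. Next I lift and move over canister_46.

Emit:
apply_moves(increments=[{"gripper":0,"delta_pos":[-1.0,0,0],"dr":[0,0,0]},{"gripper":0,"delta_pos":[-2.0,0,0],"dr":[0,0,0]},{"gripper":0,"delta_pos":[-2.5,0,0],"dr":[0,0,0]},{"gripper":0,"delta_pos":[-1.5,0,0],"dr":[0,0,0]},{"gripper":0,"delta_pos":[0,0,0],"dr":[0,0,0]}])

```text
t: 5.08
ee_pos: [702.3, 71.6, 147.6]
orientation: [2.05, 0.339, -2.036]
ft_force: [0.4, 0.0, -0.5]
width: 24.3
```

Emit:
apply_moves(increments=[{"gripper":0,"delta_pos":[0,0.99,1.45],"dr":[0,0,0]},{"gripper":0,"delta_pos":[0,1.99,2.91],"dr":[0,0,0]},{"gripper":0,"delta_pos":[0,1.99,2.91],"dr":[0,0,0]},{"gripper":0,"delta_pos":[0,1.99,2.91],"dr":[0,0,0]},{"gripper":0,"delta_pos":[0,1.99,2.91],"dr":[0,0,0]}])

```text
t: 5.5
ee_pos: [603.1, -56.5, 142.0]
orientation: [2.041, 0.341, -2.044]
ft_force: [0.2, -0.3, -0.5]
width: 24.2
```

Emit:
apply_moves(increments=[{"gripper":0,"delta_pos":[0,1.0,1.44],"dr":[0,0,0]},{"gripper":0,"delta_pos":[1.0,0,0],"dr":[0,0,0]},{"gripper":0,"delta_pos":[2.0,0,0],"dr":[0,0,0]},{"gripper":0,"delta_pos":[0,0,0],"dr":[0,0,0]},{"gripper":0,"delta_pos":[0,0,0],"dr":[0,0,0]}])

```text
t: 5.92
ee_pos: [593.6, -69.2, 111.4]
orientation: [2.04, 0.341, -2.046]
ft_force: [1.4, -0.9, -1.1]
width: 24.0
```

```bash
cat >> h.py <<'E'
def lidchk(c,rlid,hcan,name=None,W=None):
    o,W=chk(c,hcan+6,name)
    p=near(W,o["ee_pos"],rlid+6); 
    q=p[(p[:,2]>hcan+6)&(p[:,2]<hcan+80)]
    for lo in range(int(hcan)-6,int(hcan)+70,5):
        s=p[(p[:,2]>=lo)&(p[:,2]<lo+5)]
        if len(s)>8: print(lo,len(s),circ(s[:,:2]).round(1),"x",s[:,0].min().round(1),s[:,0].max().round(1))
E
python3 - <<'E'
from h import *
lidchk((594.3,-70.1),33,44,"s5.png")
E
```

```text
ee [594.5 -69.2 112.3] F [ 0.5  0.4 -1.4] w 23.9 lowest above 50 [106. 108. 108. 108. 108. 108. 109. 109.]
38 61 [594.5 -70.2  20.7] x 571.5 615.4
43 25 [594.  -69.8  20.2] x 576.3 612.8
108 54 [593.9 -70.2  32. ] x 560.8 617.4
113 55 [593.9 -69.4  30.9] x 562.5 623.3
```

View pics/s5.png

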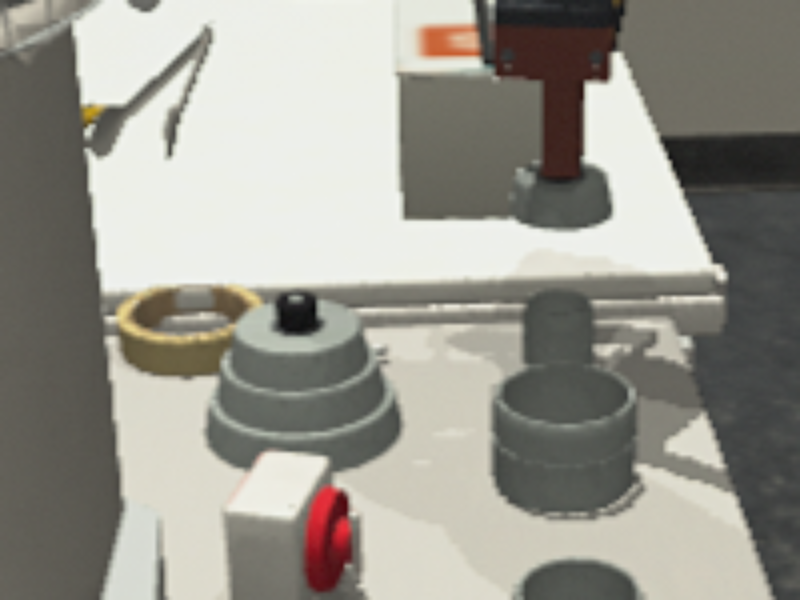

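The lid hangs level and centred over canister_46, with its mouth at z≈108. I lower it 83 mm and release.

Emit:
apply_moves(increments=[{"gripper":0,"delta_pos":[1.5,0,0],"dr":[0,0,0]},{"gripper":0,"delta_pos":[2.5,0,0],"dr":[0,0,0]},{"gripper":0,"delta_pos":[2.2,0,0],"dr":[0,0,0]},{"gripper":0,"delta_pos":[1.0,0,0],"dr":[0,0,0]},{"gripper":0,"delta_pos":[0.5,0,0],"dr":[0,0,0]}])

```text
t: 6.38
ee_pos: [594.1, -69.2, 34.8]
orientation: [2.041, 0.341, -2.044]
ft_force: [-0.7, -0.8, -0.8]
width: 24.1
```

Emit:
apply_moves(increments=[{"gripper":0,"delta_pos":[0.3,0,0],"dr":[0,0,0]},{"gripper":0,"delta_pos":[0.3,0,0],"dr":[0,0,0]},{"gripper":0,"delta_pos":[0,0,0],"dr":[0,0,0]},{"gripper":0,"delta_pos":[0,0,0],"dr":[0,0,0]},{"gripper":0,"delta_pos":[0,0,0],"dr":[0,0,0]}])

```text
t: 6.8
ee_pos: [595.1, -69.9, 30.7]
orientation: [2.044, 0.34, -2.041]
ft_force: [-0.5, 0.0, 0.1]
width: 23.8
```

Run:
```python
from h import *
lidchk((594.3,-70.1),33,24)
```

```text
ee [595.  -69.9  30.7] F [ 0.3 -0.8 -1.5] w 24.0 lowest above 30 [30. 30. 30. 30. 30. 30. 31. 31.]
18 23 [595.2 -74.3  25.9] x 572.0 607.5
28 58 [595.  -70.7  31.8] x 562.1 623.7
33 44 [594.3 -69.3  30. ] x 563.7 618.1
38 51 [594.9 -69.8  29.5] x 564.6 621.4
43 55 [595.2 -70.5  28.5] x 565.7 617.1
48 118 [595.  -70.4  22.1] x 566.8 620.8
58 19 [594.1 -68.3  20. ] x 577.5 598.0
63 22 [596.4 -68.6  20.2] x 578.6 598.7
68 18 [593.1 -66.8  18.8] x 576.9 597.8
73 21 [598.8 -69.4  21.9] x 577.4 598.5
78 19 [593.3 -70.1  21.1] x 576.0 598.6
83 21 [592.4 -69.2  20.2] x 576.8 597.9
88 19 [593.5 -67.9  20.7] x 575.2 597.4
93 18 [592.2 -67.6  20.8] x 576.7 598.0
```

Emit:
apply_moves(increments=[{"gripper":0,"delta_pos":[0.15,0,0],"dr":[0,0,0]},{"gripper":0,"delta_pos":[0.1,0,0],"dr":[0,0,0]},{"gripper":0,"delta_pos":[0,0,0],"dr":[0,0,0]},{"gripper":0,"delta_pos":[0,0,0],"dr":[0,0,0]},{"gripper":0,"delta_pos":[0,0,0],"dr":[0,0,0]}])

```text
t: 7.27
ee_pos: [594.9, -69.9, 28.1]
orientation: [2.044, 0.34, -2.042]
ft_force: [-1.8, -0.3, 4.9]
width: 24.2
```

Emit:
apply_moves(increments=[{"gripper":55,"delta_pos":[0,0,0],"dr":[0,0,0]},{"gripper":55,"delta_pos":[0,0,0],"dr":[0,0,0]},{"gripper":55,"delta_pos":[0,0,0],"dr":[0,0,0]},{"gripper":55,"delta_pos":[0,0,0],"dr":[0,0,0]},{"gripper":55,"delta_pos":[0,0,0],"dr":[0,0,0]}])

```text
t: 7.68
ee_pos: [594.4, -69.8, 27.2]
orientation: [2.043, 0.34, -2.043]
ft_force: [-0.3, -0.3, -0.5]
width: 47.9
```

Emit:
apply_moves(increments=[{"gripper":55,"delta_pos":[-1.0,0,0],"dr":[0,0,0]},{"gripper":55,"delta_pos":[-2.5,0,0],"dr":[0,0,0]},{"gripper":55,"delta_pos":[-2.5,0,0],"dr":[0,0,0]},{"gripper":55,"delta_pos":[-2.0,0,0],"dr":[0,0,0]},{"gripper":55,"delta_pos":[0,0,0],"dr":[0,0,0]}])

```text
t: 8.1
ee_pos: [597.5, -70.2, 112.2]
orientation: [2.049, 0.338, -2.035]
ft_force: [1.4, 0.7, 0.4]
width: 48.4
```

```bash
cat >> h.py <<'E'
def tops(c,r,h0,o=None):
    "fit a plane to flat top of seated/stacked lid and centre of everything above; scene cam"
    from workcell import ctrl
    W=cloud(ctrl.get_image("scene")); p=near(W,c,r)
    q=p[np.abs(p[:,2]-h0)<5]; q=q[np.hypot(*(q[:,:2]-c).T)>16]
    a=np.linalg.lstsq(np.c_[q[:,:2]-c,np.ones(len(q))],q[:,2],rcond=None)[0]
    k=near(W,c,18);k=k[(k[:,2]>h0+5)&(k[:,2]<h0+14)]
    e=p[(p[:,2]>h0-20)&(p[:,2]<h0-5)]
    print("top",len(q),"slope deg",np.degrees(a[:2]).round(1),"z",a[2].round(1),"knob",circ(k[:,:2],12.5).round(1) if len(k)>8 else None,"kz",k[:,2].max() if len(k) else None,"skirt",circ(e[:,:2]).round(1) if len(e)>8 else None)
E
python3 - <<'E'
from h import *
tops((594.3,-70.1),30,47)
tops((699.6,70.9),39,69)
lidchk((594.3,-70.1),33,24)
E
```

```text
top 120 slope deg [ 1.1 -1.6] z 46.9 knob [595.  -70.7] kz 60.99026295609178 skirt [594.6 -70.9  29.3]
top 275 slope deg [ 0.3 -0.7] z 68.8 knob [699.2  72.5] kz 82.83736308440724 skirt [699.6  71.   38.1]
ee [594.2 -69.8 107.4] F [ 0.5 -0.1 -0.4] w 48.1 lowest above 30 [30. 30. 30. 30. 30. 31. 31. 31.]
23 36 [595.1 -70.3  31.8] x 563.0 625.1
28 50 [595.2 -69.7  30.9] x 562.6 618.8
33 55 [595.1 -71.1  30.6] x 563.4 619.6
38 45 [594.9 -70.6  29.6] x 564.2 620.9
43 119 [593.8 -68.9  23.9] x 566.8 620.3
48 43 [597.5 -74.3  19.4] x 574.5 618.9
53 15 [595.  -73.4  14.6] x 581.7 604.4
58 21 [594.8 -68.9  11.3] x 583.2 606.3
63 29 [594.1 -68.5   8.7] x 583.2 605.8
```

lid_46 is seated (flat top at z 46.9, level within depth noise). Next is lid_64.

Emit:
apply_moves(increments=[{"gripper":55,"delta_pos":[0,-1.0,-1.45],"dr":[0,0,0]},{"gripper":55,"delta_pos":[0,-2.0,-2.92],"dr":[0,0,0]},{"gripper":55,"delta_pos":[0,-2.0,-2.92],"dr":[0,0,0]},{"gripper":55,"delta_pos":[0,-2.0,-2.92],"dr":[0,0,0]},{"gripper":55,"delta_pos":[0,-2.0,-2.92],"dr":[0,0,0]}])

```text
t: 8.67
ee_pos: [689.2, 59.0, 105.5]
orientation: [2.04, 0.34, -2.046]
ft_force: [-0.7, -1.0, 0.3]
width: 48.5
```

Emit:
apply_moves(increments=[{"gripper":55,"delta_pos":[0,-0.95,-1.4],"dr":[0,0,0]},{"gripper":55,"delta_pos":[0.7,0,0],"dr":[0,0,0]},{"gripper":55,"delta_pos":[1.0,0,0],"dr":[0,0,0]},{"gripper":55,"delta_pos":[0,0,0],"dr":[0,0,0]},{"gripper":55,"delta_pos":[0,0,0],"dr":[0,0,0]}])

```text
t: 9.08
ee_pos: [697.5, 70.0, 88.2]
orientation: [2.039, 0.339, -2.048]
ft_force: [-0.1, -0.2, -0.1]
width: 47.8
```

Run:
```python
from h import *
o,W=chk((699,71),92);fing(o,W,120,150)
```

```text
ee [698.3  70.   89.2] F [-0.4  0.4 -0. ] w 48.6 lowest above 92 [113. 113. 113. 113. 114. 114. 114. 115.]
along jaw hist [0, 0, 0, 0, 16, 104, 9, 1, 0, 0, 0, 0, 0, 0, 0, 0, 38, 26, 6, 1, 0, 0, 0, 0]
near 129 y med -33.0 z pct [-8.8  2.2 13.1]
far 71 y med 24.9 z pct [ 0.9  8.3 13.5]
```

Emit:
apply_moves(increments=[{"gripper":55,"delta_pos":[1.0,-0.11,-0.08],"dr":[0,0,0]},{"gripper":55,"delta_pos":[1.2,0,0],"dr":[0,0,0]},{"gripper":55,"delta_pos":[1.0,0,0],"dr":[0,0,0]},{"gripper":55,"delta_pos":[0.7,0,0],"dr":[0,0,0]},{"gripper":55,"delta_pos":[0,0,0],"dr":[0,0,0]}])

```text
t: 9.55
ee_pos: [698.4, 72.4, 48.8]
orientation: [2.039, 0.34, -2.047]
ft_force: [-0.1, -0.9, 1.0]
width: 48.0
```

Emit:
apply_moves(increments=[{"gripper":0,"delta_pos":[0,0,0],"dr":[0,0,0]},{"gripper":0,"delta_pos":[0,0,0],"dr":[0,0,0]},{"gripper":0,"delta_pos":[0,0,0],"dr":[0,0,0]},{"gripper":0,"delta_pos":[0,0,0],"dr":[0,0,0]},{"gripper":0,"delta_pos":[0,0,0],"dr":[0,0,0]}])

```text
t: 9.97
ee_pos: [700.6, 72.8, 52.0]
orientation: [2.044, 0.34, -2.042]
ft_force: [-0.3, -0.8, 2.5]
width: 23.7
```

Run:
```python
from h import *
o,W=chk((699,71),72)
print(go(o,(448.4+1,231.8,o["ee_pos"][2])), o["qpos"].round(2))
```

```text
ee [700.6  72.7  52. ] F [0.  0.3 1.9] w 24.0 lowest above 72 [72. 72. 73. 73. 73. 74. 75. 77.]
[ -0.03 -23.18  18.61] [0.09 0.7  1.52 0.   0.92 1.33]
```

Emit:
apply_moves(increments=[{"gripper":0,"delta_pos":[-1.0,0,0],"dr":[0,0,0]},{"gripper":0,"delta_pos":[-2.5,0,0],"dr":[0,0,0]},{"gripper":0,"delta_pos":[-3.0,0,0],"dr":[0,0,0]},{"gripper":0,"delta_pos":[-2.5,0,0],"dr":[0,0,0]},{"gripper":0,"delta_pos":[0,-1.28,1.01],"dr":[0,0,0]}])

```text
t: 10.43
ee_pos: [691.9, 80.8, 148.4]
orientation: [2.055, 0.337, -2.031]
ft_force: [2.3, 1.0, -1.7]
width: 23.8
```

Emit:
apply_moves(increments=[{"gripper":0,"delta_pos":[0,-2.6,2.06],"dr":[0,0,0]},{"gripper":0,"delta_pos":[0,-2.6,2.06],"dr":[0,0,0]},{"gripper":0,"delta_pos":[0,-2.6,2.06],"dr":[0,0,0]},{"gripper":0,"delta_pos":[0,-2.6,2.06],"dr":[0,0,0]},{"gripper":0,"delta_pos":[0,-2.6,2.06],"dr":[0,0,0]}])

```text
t: 10.85
ee_pos: [545.5, 171.7, 142.2]
orientation: [2.044, 0.34, -2.042]
ft_force: [0.8, -0.1, -0.3]
width: 24.1
```

Emit:
apply_moves(increments=[{"gripper":0,"delta_pos":[0,-2.6,2.06],"dr":[0,0,0]},{"gripper":0,"delta_pos":[0,-2.6,2.06],"dr":[0,0,0]},{"gripper":0,"delta_pos":[0,-2.6,2.06],"dr":[0,0,0]},{"gripper":0,"delta_pos":[0,-1.28,1.01],"dr":[0,0,0]},{"gripper":0,"delta_pos":[0,0,0],"dr":[0,0,0]}])

```text
t: 11.27
ee_pos: [446.5, 234.9, 142.0]
orientation: [2.04, 0.343, -2.042]
ft_force: [-0.5, 0.1, -2.0]
width: 23.7
```

Emit:
apply_moves(increments=[{"gripper":0,"delta_pos":[1.5,0,0],"dr":[0,0,0]},{"gripper":0,"delta_pos":[1.5,0,0],"dr":[0,0,0]},{"gripper":0,"delta_pos":[1.0,0,0],"dr":[0,0,0]},{"gripper":0,"delta_pos":[0,0,0],"dr":[0,0,0]},{"gripper":0,"delta_pos":[0,0,0],"dr":[0,0,0]}])

```text
t: 11.68
ee_pos: [449.7, 233.4, 101.2]
orientation: [2.042, 0.339, -2.044]
ft_force: [0.0, -0.7, -0.7]
width: 24.0
```

Run:
```python
from h import *
lidchk((448.6,232.3),42,50,"s6.png")
```

```text
ee [450.1 233.6 101.7] F [ 1.1 -0.3 -0.9] w 23.8 lowest above 56 [95. 95. 95. 95. 95. 95. 96. 96.]
44 141 [448.8 232.8  29.6] x 418.1 479.3
49 84 [448.5 232.7  28.9] x 418.8 478.7
94 81 [448.7 232.   41.4] x 406.3 484.5
99 128 [448.2 232.9  40. ] x 407.0 481.9
104 119 [448.4 232.1  39.4] x 408.3 484.0
109 124 [448.2 232.5  38.2] x 408.6 481.4
114 473 [447.1 234.5  30. ] x 410.5 484.5
119 114 [453.2 230.5  27.3] x 412.2 482.9
```

The lid is centred over canister_64 within 1 mm. I lower it and release.

Emit:
apply_moves(increments=[{"gripper":0,"delta_pos":[1.2,0,0],"dr":[0,0,0]},{"gripper":0,"delta_pos":[2.0,0,0],"dr":[0,0,0]},{"gripper":0,"delta_pos":[1.8,0,0],"dr":[0,0,0]},{"gripper":0,"delta_pos":[0.8,0,0],"dr":[0,0,0]},{"gripper":0,"delta_pos":[0.3,0,0],"dr":[0,0,0]}])

```text
t: 12.15
ee_pos: [449.2, 233.4, 39.8]
orientation: [2.041, 0.339, -2.044]
ft_force: [-0.7, 0.5, -0.4]
width: 23.9
```

Emit:
apply_moves(increments=[{"gripper":0,"delta_pos":[0.2,0,0],"dr":[0,0,0]},{"gripper":0,"delta_pos":[0.2,0,0],"dr":[0,0,0]},{"gripper":0,"delta_pos":[0,0,0],"dr":[0,0,0]},{"gripper":0,"delta_pos":[0,0,0],"dr":[0,0,0]},{"gripper":0,"delta_pos":[0,0,0],"dr":[0,0,0]}])

```text
t: 12.57
ee_pos: [449.9, 234.0, 37.0]
orientation: [2.044, 0.34, -2.042]
ft_force: [0.3, 0.5, -0.5]
width: 23.7
```

Emit:
apply_moves(increments=[{"gripper":0,"delta_pos":[0.1,0,0],"dr":[0,0,0]},{"gripper":0,"delta_pos":[0.1,0,0],"dr":[0,0,0]},{"gripper":0,"delta_pos":[0,0,0],"dr":[0,0,0]},{"gripper":0,"delta_pos":[0,0,0],"dr":[0,0,0]},{"gripper":0,"delta_pos":[0,0,0],"dr":[0,0,0]}])

```text
t: 12.98
ee_pos: [449.9, 234.0, 35.8]
orientation: [2.044, 0.34, -2.042]
ft_force: [-3.1, -2.1, 14.5]
width: 23.7
```

Emit:
apply_moves(increments=[{"gripper":55,"delta_pos":[0,0,0],"dr":[0,0,0]},{"gripper":55,"delta_pos":[0,0,0],"dr":[0,0,0]},{"gripper":55,"delta_pos":[0,0,0],"dr":[0,0,0]},{"gripper":55,"delta_pos":[0,0,0],"dr":[0,0,0]},{"gripper":55,"delta_pos":[0,0,0],"dr":[0,0,0]}])

```text
t: 13.4
ee_pos: [449.4, 233.8, 34.2]
orientation: [2.043, 0.34, -2.043]
ft_force: [-0.2, 0.8, -0.6]
width: 47.7
```

Emit:
apply_moves(increments=[{"gripper":55,"delta_pos":[-1.0,0,0],"dr":[0,0,0]},{"gripper":55,"delta_pos":[-2.0,0,0],"dr":[0,0,0]},{"gripper":55,"delta_pos":[-2.5,0,0],"dr":[0,0,0]},{"gripper":55,"delta_pos":[-1.5,0,0],"dr":[0,0,0]},{"gripper":55,"delta_pos":[0,0,0],"dr":[0,0,0]}])

```text
t: 13.82
ee_pos: [451.5, 234.8, 107.8]
orientation: [2.049, 0.342, -2.038]
ft_force: [0.4, 0.5, -0.2]
width: 48.8
```

Run:
```python
from h import *
tops((448.6,232.3),39,53)
tops((699.6,70.9),48,46)
o,W=chk((448.6,232.3),90); print(go(o,(700.2,72,o["ee_pos"][2])))
```

```text
top 556 slope deg [ 0.2 -0.8] z 52.9 knob [448.5 232.8] kz 66.9300696841577 skirt [449.  231.8  38.7]
top 469 slope deg [ 0.3 -0.6] z 45.8 knob [699.5  71.2] kz 59.708556758556696 skirt [700.3  70.2  47.5]
ee [449.1 233.6 104.2] F [-0.2 -0.4 -0.6] w 48.1 lowest above 90 [130. 130. 130. 131. 131. 131. 131. 132.]
[ -0.    23.42 -18.52]
```

Emit:
apply_moves(increments=[{"gripper":55,"delta_pos":[0,1.3,-1.0],"dr":[0,0,0]},{"gripper":55,"delta_pos":[0,2.6,-2.06],"dr":[0,0,0]},{"gripper":55,"delta_pos":[0,2.6,-2.06],"dr":[0,0,0]},{"gripper":55,"delta_pos":[0,2.6,-2.06],"dr":[0,0,0]},{"gripper":55,"delta_pos":[0,2.6,-2.06],"dr":[0,0,0]}])

```text
t: 14.38
ee_pos: [574.8, 151.8, 102.8]
orientation: [2.04, 0.34, -2.045]
ft_force: [0.3, 0.5, 0.5]
width: 48.5
```

Emit:
apply_moves(increments=[{"gripper":55,"delta_pos":[0,2.6,-2.06],"dr":[0,0,0]},{"gripper":55,"delta_pos":[0,2.6,-2.06],"dr":[0,0,0]},{"gripper":55,"delta_pos":[0,2.6,-2.06],"dr":[0,0,0]},{"gripper":55,"delta_pos":[0,2.6,-2.06],"dr":[0,0,0]},{"gripper":55,"delta_pos":[0,1.3,-1.0],"dr":[0,0,0]}])

```text
t: 14.8
ee_pos: [702.1, 69.8, 102.5]
orientation: [2.043, 0.338, -2.044]
ft_force: [-0.5, -0.6, 0.6]
width: 48.5
```

Emit:
apply_moves(increments=[{"gripper":55,"delta_pos":[1.0,0,0],"dr":[0,0,0]},{"gripper":55,"delta_pos":[1.5,0,0],"dr":[0,0,0]},{"gripper":55,"delta_pos":[1.5,0,0],"dr":[0,0,0]},{"gripper":55,"delta_pos":[0,0,0],"dr":[0,0,0]},{"gripper":55,"delta_pos":[0,0,0],"dr":[0,0,0]}])

```text
t: 15.22
ee_pos: [697.3, 73.0, 61.8]
orientation: [2.037, 0.342, -2.048]
ft_force: [-0.2, 0.5, 0.3]
width: 48.1
```

Run:
```python
from h import *
o,W=chk((699,71),70);fing(o,W,95,125);print(go(o,(700.3,72,28)))
```

```text
ee [698.6  73.   63.2] F [0.1 0.5 0.6] w 48.4 lowest above 70 [87. 88. 88. 88. 88. 88. 89. 89.]
along jaw hist [0, 0, 0, 0, 17, 99, 7, 1, 0, 0, 0, 0, 0, 0, 0, 1, 34, 25, 4, 1, 0, 0, 0, 0]
near 123 y med -33.2 z pct [-8.6  3.  13.7]
far 65 y med 24.9 z pct [ 2.3  8.7 13.6]
[ 3.52  0.16 -0.13]
```

Emit:
apply_moves(increments=[{"gripper":55,"delta_pos":[1.0,0.15,-0.05],"dr":[0,0,0]},{"gripper":55,"delta_pos":[1.2,0,0],"dr":[0,0,0]},{"gripper":55,"delta_pos":[0.9,0,0],"dr":[0,0,0]},{"gripper":55,"delta_pos":[0.6,0,0],"dr":[0,0,0]},{"gripper":55,"delta_pos":[0,0,0],"dr":[0,0,0]}])

```text
t: 15.68
ee_pos: [699.6, 70.9, 25.2]
orientation: [2.04, 0.34, -2.046]
ft_force: [-0.3, -0.6, -0.8]
width: 48.0
```

Emit:
apply_moves(increments=[{"gripper":0,"delta_pos":[0,0,0],"dr":[0,0,0]},{"gripper":0,"delta_pos":[0,0,0],"dr":[0,0,0]},{"gripper":0,"delta_pos":[0,0,0],"dr":[0,0,0]},{"gripper":0,"delta_pos":[0,0,0],"dr":[0,0,0]},{"gripper":0,"delta_pos":[0,0,0],"dr":[0,0,0]}])

```text
t: 16.1
ee_pos: [701.4, 71.0, 27.9]
orientation: [2.044, 0.34, -2.042]
ft_force: [1.0, 0.5, 1.2]
width: 24.3
```

Run:
```python
from h import *
o,W=chk((699,71),52)
d=np.array([-168,-9.0,0]);print((axes(o).T@d/10).round(2))
```

```text
ee [701.4  71.   27.9] F [ 0.2 -0.2  1.7] w 24.2 lowest above 52 [52. 53. 53. 54. 54. 54. 54. 55.]
[-0.02 -4.59 16.19]
```

Emit:
apply_moves(increments=[{"gripper":0,"delta_pos":[-1.0,0,0],"dr":[0,0,0]},{"gripper":0,"delta_pos":[-2.5,0,0],"dr":[0,0,0]},{"gripper":0,"delta_pos":[-3.0,0,0],"dr":[0,0,0]},{"gripper":0,"delta_pos":[-2.0,0,0],"dr":[0,0,0]},{"gripper":0,"delta_pos":[0,-0.38,1.35],"dr":[0,0,0]}])

```text
t: 16.57
ee_pos: [692.3, 70.5, 118.7]
orientation: [2.054, 0.339, -2.031]
ft_force: [0.6, -0.1, -0.8]
width: 24.1
```

Emit:
apply_moves(increments=[{"gripper":0,"delta_pos":[0,-0.76,2.7],"dr":[0,0,0]},{"gripper":0,"delta_pos":[0,-0.76,2.7],"dr":[0,0,0]},{"gripper":0,"delta_pos":[0,-0.76,2.7],"dr":[0,0,0]},{"gripper":0,"delta_pos":[0,-0.76,2.7],"dr":[0,0,0]},{"gripper":0,"delta_pos":[0,-0.76,2.7],"dr":[0,0,0]}])

```text
t: 16.98
ee_pos: [545.6, 62.3, 113.0]
orientation: [2.043, 0.34, -2.042]
ft_force: [-0.4, -0.3, -1.2]
width: 24.2
```

Emit:
apply_moves(increments=[{"gripper":0,"delta_pos":[0,-0.39,1.34],"dr":[0,0,0]},{"gripper":0,"delta_pos":[1.0,0,0],"dr":[0,0,0]},{"gripper":0,"delta_pos":[1.0,0,0],"dr":[0,0,0]},{"gripper":0,"delta_pos":[0,0,0],"dr":[0,0,0]},{"gripper":0,"delta_pos":[0,0,0],"dr":[0,0,0]}])

```text
t: 17.4
ee_pos: [533.7, 61.8, 91.6]
orientation: [2.042, 0.34, -2.044]
ft_force: [-0.2, -0.1, -0.3]
width: 24.1
```

Run:
```python
from h import *
lidchk((531.3,62),51,56,"s7.png")
```

```text
ee [533.9  61.8  92. ] F [ 0.1 -0.4 -0.6] w 23.9 lowest above 62 [87. 87. 87. 87. 87. 87. 87. 87.]
50 108 [531.6  62.   38.4] x 490.9 570.6
55 42 [531.4  62.7  37.9] x 492.6 569.4
85 58 [532.4  60.6  50.3] x 481.9 573.6
90 116 [532.6  60.2  49.9] x 482.4 578.4
95 100 [532.7  60.6  48.6] x 482.7 570.4
100 109 [532.6  60.8  47.6] x 484.0 576.4
105 353 [529.5  63.9  38.7] x 485.0 578.3
110 225 [533.9  60.3  32.9] x 486.1 575.5
115 12 [530.6  66.8  14.1] x 517.0 536.0
120 27 [534.6  63.1  19.9] x 516.3 536.3
125 26 [534.2  63.9  18.5] x 516.7 536.2
```

View pics/s7.png

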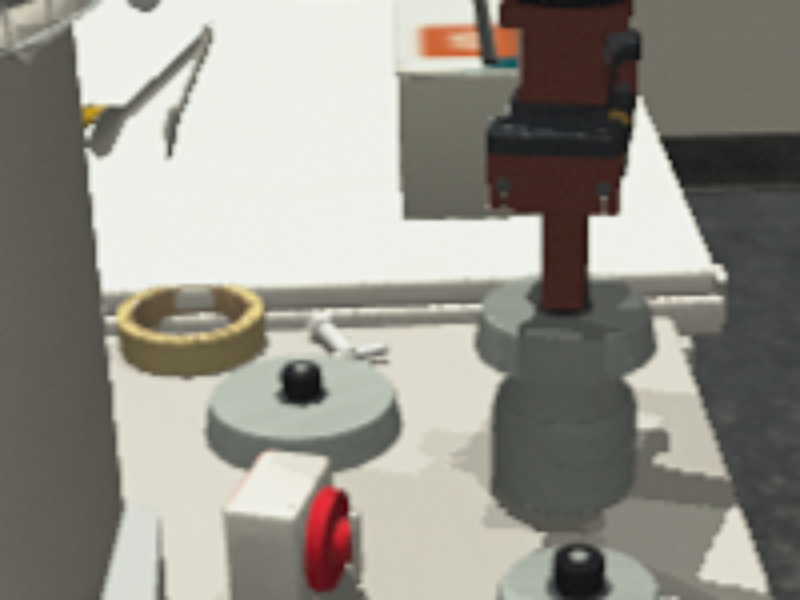

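The lid sits (1.1, −1.6) mm off canister_82, so I correct that while lowering.

Emit:
apply_moves(increments=[{"gripper":0,"delta_pos":[0.8,-0.18,0.05],"dr":[0,0,0]},{"gripper":0,"delta_pos":[1.5,0,0],"dr":[0,0,0]},{"gripper":0,"delta_pos":[1.5,0,0],"dr":[0,0,0]},{"gripper":0,"delta_pos":[0.7,0,0],"dr":[0,0,0]},{"gripper":0,"delta_pos":[0.3,0,0],"dr":[0,0,0]}])

```text
t: 17.87
ee_pos: [531.3, 63.3, 42.9]
orientation: [2.041, 0.34, -2.045]
ft_force: [-0.5, -0.2, -1.7]
width: 24.2
```

Emit:
apply_moves(increments=[{"gripper":0,"delta_pos":[0.2,0,0],"dr":[0,0,0]},{"gripper":0,"delta_pos":[0.1,0,0],"dr":[0,0,0]},{"gripper":0,"delta_pos":[0,0,0],"dr":[0,0,0]},{"gripper":0,"delta_pos":[0,0,0],"dr":[0,0,0]},{"gripper":0,"delta_pos":[0,0,0],"dr":[0,0,0]}])

```text
t: 18.28
ee_pos: [532.4, 63.4, 41.9]
orientation: [2.044, 0.34, -2.042]
ft_force: [-0.4, -0.3, -1.8]
width: 24.4
```

Emit:
apply_moves(increments=[{"gripper":0,"delta_pos":[0.1,0,0],"dr":[0,0,0]},{"gripper":0,"delta_pos":[0.05,0,0],"dr":[0,0,0]},{"gripper":0,"delta_pos":[0,0,0],"dr":[0,0,0]},{"gripper":0,"delta_pos":[0,0,0],"dr":[0,0,0]},{"gripper":0,"delta_pos":[0,0,0],"dr":[0,0,0]}])

```text
t: 18.7
ee_pos: [532.5, 63.4, 40.8]
orientation: [2.044, 0.34, -2.042]
ft_force: [-1.7, 0.1, 7.5]
width: 24.3
```

Emit:
apply_moves(increments=[{"gripper":55,"delta_pos":[0,0,0],"dr":[0,0,0]},{"gripper":55,"delta_pos":[0,0,0],"dr":[0,0,0]},{"gripper":55,"delta_pos":[0,0,0],"dr":[0,0,0]},{"gripper":55,"delta_pos":[0,0,0],"dr":[0,0,0]},{"gripper":55,"delta_pos":[0,0,0],"dr":[0,0,0]}])

```text
t: 19.12
ee_pos: [532.0, 63.3, 39.8]
orientation: [2.043, 0.34, -2.043]
ft_force: [-0.3, 0.2, -0.5]
width: 47.9
```

Emit:
apply_moves(increments=[{"gripper":55,"delta_pos":[-1.0,0,0],"dr":[0,0,0]},{"gripper":55,"delta_pos":[-2.0,0,0],"dr":[0,0,0]},{"gripper":55,"delta_pos":[-1.5,0,0],"dr":[0,0,0]},{"gripper":55,"delta_pos":[0,0,0],"dr":[0,0,0]},{"gripper":55,"delta_pos":[0,0,0],"dr":[0,0,0]}])

```text
t: 19.53
ee_pos: [532.8, 63.4, 85.9]
orientation: [2.045, 0.34, -2.04]
ft_force: [1.1, 0.5, -0.2]
width: 48.2
```

Run:
```python
from h import *
tops((531.5,62.2),48,59)
tops((699.6,70.9),57,23)
o,W=chk((531.5,62.2),90); print(go(o,(700.2,72,o["ee_pos"][2])))
```

```text
top 548 slope deg [ 0.3 -0.7] z 59.0 knob [531.3  61.8] kz 72.75742263338924 skirt [531.7  61.4  47.6]
top 716 slope deg [ 0.2 -0.5] z 22.9 knob [699.9  71.2] kz 36.636415313202185 skirt [700.2  70.3  56.6]
ee [531.3  63.2  84.2] F [ 0.1 -0.3  0.4] w 48.2 lowest above 90 [110. 111. 111. 111. 111. 111. 112. 112.]
[ -0.02   4.64 -16.26]
```

Emit:
apply_moves(increments=[{"gripper":55,"delta_pos":[0,0.4,-1.4],"dr":[0,0,0]},{"gripper":55,"delta_pos":[0,0.77,-2.7],"dr":[0,0,0]},{"gripper":55,"delta_pos":[0,0.77,-2.7],"dr":[0,0,0]},{"gripper":55,"delta_pos":[0,0.77,-2.7],"dr":[0,0,0]},{"gripper":55,"delta_pos":[0,0.77,-2.7],"dr":[0,0,0]}])

```text
t: 20.1
ee_pos: [659.1, 69.9, 83.6]
orientation: [2.041, 0.34, -2.045]
ft_force: [0.3, 0.4, 0.9]
width: 48.3
```

Emit:
apply_moves(increments=[{"gripper":55,"delta_pos":[0,0.77,-2.7],"dr":[0,0,0]},{"gripper":55,"delta_pos":[0,0.4,-1.35],"dr":[0,0,0]},{"gripper":55,"delta_pos":[2.0,0,0],"dr":[0,0,0]},{"gripper":55,"delta_pos":[2.0,0,0],"dr":[0,0,0]},{"gripper":55,"delta_pos":[0,0,0],"dr":[0,0,0]}])

```text
t: 20.52
ee_pos: [697.2, 71.6, 39.4]
orientation: [2.034, 0.341, -2.052]
ft_force: [-2.0, -0.3, -0.2]
width: 48.6
```

Run:
```python
from h import *
chk((699,71),48);o,W=chk((699,71),48);fing(o,W,72,105);print(go(o,(700.5,71.7,5)))
```

```text
ee [698.   71.7  41.4] F [0.  0.8 0.3] w 48.1 lowest above 48 [63. 63. 63. 64. 64. 64. 65. 65.]
ee [699.3  71.8  43.1] F [ 0.  -0.1  0.1] w 48.8 lowest above 48 [67. 67. 68. 68. 68. 68. 68. 68.]
along jaw hist [0, 0, 0, 0, 19, 104, 10, 1, 0, 0, 0, 0, 0, 0, 0, 0, 28, 35, 3, 0, 0, 0, 0, 0]
near 133 y med -33.0 z pct [-8.9  3.  13.7]
far 66 y med 25.5 z pct [ 1.4  8.7 13.9]
[ 3.81  0.05 -0.12]
```

Emit:
apply_moves(increments=[{"gripper":55,"delta_pos":[1.0,0.04,-0.05],"dr":[0,0,0]},{"gripper":55,"delta_pos":[1.2,0,0],"dr":[0,0,0]},{"gripper":55,"delta_pos":[1.0,0,0],"dr":[0,0,0]},{"gripper":55,"delta_pos":[0.6,0,0],"dr":[0,0,0]},{"gripper":55,"delta_pos":[0,0,0],"dr":[0,0,0]}])

```text
t: 21.03
ee_pos: [700.0, 71.6, 4.9]
orientation: [2.04, 0.34, -2.046]
ft_force: [-0.3, 0.4, 0.1]
width: 48.3
```

Emit:
apply_moves(increments=[{"gripper":0,"delta_pos":[0,0,0],"dr":[0,0,0]},{"gripper":0,"delta_pos":[0,0,0],"dr":[0,0,0]},{"gripper":0,"delta_pos":[0,0,0],"dr":[0,0,0]},{"gripper":0,"delta_pos":[0,0,0],"dr":[0,0,0]},{"gripper":0,"delta_pos":[0,0,0],"dr":[0,0,0]}])

```text
t: 21.45
ee_pos: [701.8, 71.8, 7.5]
orientation: [2.044, 0.34, -2.042]
ft_force: [0.2, 0.3, 0.6]
width: 24.2
```

Run:
```python
from h import *
o,W=chk((699,71),29)
T=cloud(np.load("top0.npz"));p=near(T,(411.5,380),320)
for z0,z1 in((100,200),(200,300),(300,400),(400,600)):
    q=p[(p[:,2]>z0)&(p[:,2]<z1)];d=np.hypot(*(q[:,:2]-(411.5,380)).T);i=d.argmin();print(z0,d[i].round(),q[i].round())
```

```text
ee [701.8  71.8   7.5] F [ 0.8 -0.   1.7] w 23.8 lowest above 29 [29. 31. 33. 33. 33. 33. 34. 34.]
100 132.0 [521. 453. 107.]
200 141.0 [532. 453. 298.]
300 126.0 [516. 450. 392.]
400 126.0 [521. 441. 407.]
```

Emit:
apply_moves(increments=[{"gripper":0,"delta_pos":[-1.0,0,0],"dr":[0,0,0]},{"gripper":0,"delta_pos":[-2.5,0,0],"dr":[0,0,0]},{"gripper":0,"delta_pos":[-3.0,0,0],"dr":[0,0,0]},{"gripper":0,"delta_pos":[-3.0,0,0],"dr":[0,0,0]},{"gripper":0,"delta_pos":[-1.5,0,0],"dr":[0,0,0]}])

```text
t: 21.92
ee_pos: [703.2, 71.9, 121.3]
orientation: [2.048, 0.339, -2.038]
ft_force: [0.5, 0.1, -1.3]
width: 23.9
```

Emit:
apply_moves(increments=[{"gripper":0,"delta_pos":[0,-1.28,1.01],"dr":[0,0,0]},{"gripper":0,"delta_pos":[0,-2.6,2.06],"dr":[0,0,0]},{"gripper":0,"delta_pos":[0,-2.6,2.06],"dr":[0,0,0]},{"gripper":0,"delta_pos":[0,-2.6,2.06],"dr":[0,0,0]},{"gripper":0,"delta_pos":[0,-2.6,2.06],"dr":[0,0,0]}])

```text
t: 22.33
ee_pos: [574.4, 152.6, 116.8]
orientation: [2.043, 0.339, -2.043]
ft_force: [1.2, 0.0, -1.4]
width: 23.7
```

Emit:
apply_moves(increments=[{"gripper":0,"delta_pos":[0,-2.6,2.06],"dr":[0,0,0]},{"gripper":0,"delta_pos":[0,-2.6,2.06],"dr":[0,0,0]},{"gripper":0,"delta_pos":[0,-2.6,2.06],"dr":[0,0,0]},{"gripper":0,"delta_pos":[0,-2.6,2.06],"dr":[0,0,0]},{"gripper":0,"delta_pos":[0,-1.28,1.01],"dr":[0,0,0]}])

```text
t: 22.75
ee_pos: [447.1, 233.6, 116.7]
orientation: [2.04, 0.341, -2.044]
ft_force: [0.2, -0.0, -1.8]
width: 24.1
```

Emit:
apply_moves(increments=[{"gripper":0,"delta_pos":[0,-2.5,-0.22],"dr":[0,0,0]},{"gripper":0,"delta_pos":[0,-3.0,-0.26],"dr":[0,0,0]},{"gripper":0,"delta_pos":[0,-3.0,-0.26],"dr":[0,0,0]},{"gripper":0,"delta_pos":[0,-3.0,-0.26],"dr":[0,0,0]},{"gripper":0,"delta_pos":[0,-2.2,-0.18],"dr":[0,0,0]}])

```text
t: 23.17
ee_pos: [416.8, 368.3, 117.1]
orientation: [2.043, 0.341, -2.042]
ft_force: [0.3, 0.1, -1.0]
width: 24.1
```

Emit:
apply_moves(increments=[{"gripper":0,"delta_pos":[0,-1.5,-0.12],"dr":[0,0,0]},{"gripper":0,"delta_pos":[0.5,0,0],"dr":[0,0,0]},{"gripper":0,"delta_pos":[0.5,0,0],"dr":[0,0,0]},{"gripper":0,"delta_pos":[0,0,0],"dr":[0,0,0]},{"gripper":0,"delta_pos":[0,0,0],"dr":[0,0,0]}])

```text
t: 23.58
ee_pos: [413.6, 379.3, 106.2]
orientation: [2.041, 0.338, -2.045]
ft_force: [-0.2, 0.2, -0.8]
width: 23.9
```

Run:
```python
from h import *
from workcell import ctrl
lidchk((411.4,381),60,62); print(ctrl.get_obs()["qpos"].round(2))
d=ctrl.get_image("scene");cv2.imwrite("pics/s8.png",d["img"][:,:,::-1])
```

```text
ee [413.9 379.5 106.5] F [-0.3 -0.3 -1.6] w 23.5 lowest above 68 [97. 97. 97. 98. 98. 98. 98. 99.]
56 210 [412.  380.2  48.5] x 362.1 453.2
61 120 [411.5 381.3  46.7] x 363.4 456.1
96 97 [410.8 377.8  59.2] x 351.1 464.5
101 251 [410.9 377.7  58.7] x 351.5 457.0
106 257 [411.  377.8  57.7] x 352.3 464.1
111 238 [410.9 377.6  56.7] x 353.6 458.2
116 584 [406.4 384.7  46.5] x 354.3 466.4
121 1626 [412.3 377.   41. ] x 355.7 464.4
131 38 [413.  383.6  16.8] x 395.4 417.1
[ 0.72  0.46  1.83 -0.    0.85  1.96]
```

View pics/s8.png

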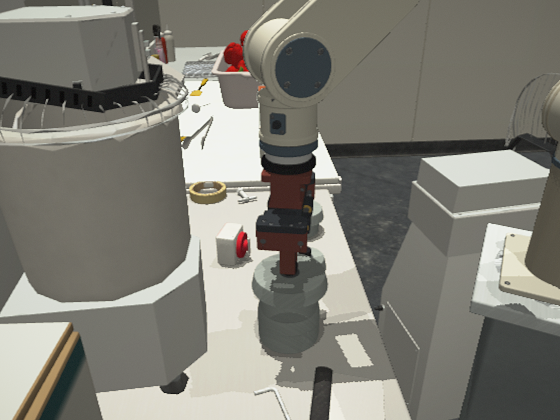

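The lid is about 3 mm short in y over canister_100, and the arm is clear of the mixer. I correct and lower.

Emit:
apply_moves(increments=[{"gripper":0,"delta_pos":[0.8,-0.28,-0.14],"dr":[0,0,0]},{"gripper":0,"delta_pos":[1.0,0,0],"dr":[0,0,0]},{"gripper":0,"delta_pos":[0.5,0,0],"dr":[0,0,0]},{"gripper":0,"delta_pos":[0,0,0],"dr":[0,0,0]},{"gripper":0,"delta_pos":[0,0,0],"dr":[0,0,0]}])

```text
t: 24.1
ee_pos: [413.8, 383.5, 83.1]
orientation: [2.041, 0.339, -2.044]
ft_force: [-0.3, 0.4, -1.4]
width: 24.1
```

Run:
```python
from h import *
lidchk((411.4,381),60,62)
```

```text
ee [414.1 383.8  83.5] F [-0.   0.5 -2. ] w 24.1 lowest above 68 [75. 75. 75. 75. 75. 75. 75. 75.]
56 165 [412.4 379.2  49.5] x 362.7 441.1
61 37 [414.6 375.1  53.3] x 366.0 427.1
71 19 [411.5 381.1  59.5] x 353.3 442.8
76 227 [411.3 382.2  58.9] x 351.7 457.7
81 239 [411.2 382.2  57.9] x 351.9 463.1
86 239 [411.1 382.2  57. ] x 353.6 455.8
91 248 [411.2 381.9  56. ] x 354.6 463.4
96 2068 [411.5 382.5  41.3] x 354.3 465.4
106 21 [418.7 384.   22.4] x 396.0 415.6
111 57 [415.5 386.3  19.1] x 395.6 416.3
116 50 [414.6 385.3  19.8] x 396.1 416.6
121 42 [412.9 385.9  19.1] x 395.7 416.7
126 45 [423.6 357.8  47.9] x 396.1 416.7
131 42 [415.1 379.7  25.3] x 395.6 416.3
```

Centred within 1 mm; mouth at about 76. I'll lower 34 mm, slowing at the end.

Emit:
apply_moves(increments=[{"gripper":0,"delta_pos":[0.8,0,0],"dr":[0,0,0]},{"gripper":0,"delta_pos":[1.2,0,0],"dr":[0,0,0]},{"gripper":0,"delta_pos":[0.7,0,0],"dr":[0,0,0]},{"gripper":0,"delta_pos":[0.3,0,0],"dr":[0,0,0]},{"gripper":0,"delta_pos":[0.2,0,0],"dr":[0,0,0]}])

```text
t: 24.57
ee_pos: [413.6, 383.5, 50.7]
orientation: [2.041, 0.339, -2.044]
ft_force: [-0.1, -0.7, -1.0]
width: 24.0
```

Emit:
apply_moves(increments=[{"gripper":0,"delta_pos":[0.1,0,0],"dr":[0,0,0]},{"gripper":0,"delta_pos":[0.1,0,0],"dr":[0,0,0]},{"gripper":0,"delta_pos":[0,0,0],"dr":[0,0,0]},{"gripper":0,"delta_pos":[0,0,0],"dr":[0,0,0]},{"gripper":0,"delta_pos":[0,0,0],"dr":[0,0,0]}])

```text
t: 24.98
ee_pos: [414.4, 384.1, 50.2]
orientation: [2.043, 0.34, -2.042]
ft_force: [0.0, -0.6, -1.0]
width: 24.2
```

Emit:
apply_moves(increments=[{"gripper":0,"delta_pos":[0.1,0,0],"dr":[0,0,0]},{"gripper":0,"delta_pos":[0.05,0,0],"dr":[0,0,0]},{"gripper":0,"delta_pos":[0,0,0],"dr":[0,0,0]},{"gripper":0,"delta_pos":[0,0,0],"dr":[0,0,0]},{"gripper":0,"delta_pos":[0,0,0],"dr":[0,0,0]}])

```text
t: 25.4
ee_pos: [414.5, 384.2, 49.4]
orientation: [2.044, 0.34, -2.042]
ft_force: [-2.4, -2.1, 6.8]
width: 23.8
```

Emit:
apply_moves(increments=[{"gripper":55,"delta_pos":[0,0,0],"dr":[0,0,0]},{"gripper":55,"delta_pos":[0,0,0],"dr":[0,0,0]},{"gripper":55,"delta_pos":[0,0,0],"dr":[0,0,0]},{"gripper":55,"delta_pos":[0,0,0],"dr":[0,0,0]},{"gripper":55,"delta_pos":[0,0,0],"dr":[0,0,0]}])

```text
t: 25.82
ee_pos: [414.2, 383.9, 48.3]
orientation: [2.043, 0.34, -2.043]
ft_force: [0.1, 0.1, -0.2]
width: 48.1
```

Emit:
apply_moves(increments=[{"gripper":55,"delta_pos":[-1.0,0,0],"dr":[0,0,0]},{"gripper":55,"delta_pos":[-2.5,0,0],"dr":[0,0,0]},{"gripper":55,"delta_pos":[-2.5,0,0],"dr":[0,0,0]},{"gripper":55,"delta_pos":[-2.0,0,0],"dr":[0,0,0]},{"gripper":55,"delta_pos":[0,0,0],"dr":[0,0,0]}])

```text
t: 26.23
ee_pos: [416.4, 385.9, 133.0]
orientation: [2.051, 0.344, -2.038]
ft_force: [0.5, 1.5, 0.4]
width: 48.6
```

Emit:
apply_moves(increments=[{"gripper":55,"delta_pos":[0,2.5,0.2],"dr":[0,0,0]},{"gripper":55,"delta_pos":[0,3.0,0.2],"dr":[0,0,0]},{"gripper":55,"delta_pos":[0,3.0,0.2],"dr":[0,0,0]},{"gripper":55,"delta_pos":[0,2.0,0.2],"dr":[0,0,0]},{"gripper":55,"delta_pos":[0,0,0],"dr":[0,0,0]}])

```text
t: 26.65
ee_pos: [440.4, 278.8, 128.0]
orientation: [2.042, 0.336, -2.045]
ft_force: [0.4, -0.4, 0.6]
width: 48.4
```

Run:
```python
from h import *
from workcell import ctrl
for n,c,r,h in(("100",(411.4,381.5),57,65),("82",(531.5,62.2),48,59),("64",(448.6,232.3),39,53),("46",(594.6,-70.2),30,47)):
    print(n,end=" ");tops(c,r,h)
d=ctrl.get_image("scene");W=cloud(d);p=near(W,(612,228),60);q=p[p[:,2]>55];print("timer",len(q),q.min(0).round(),q.max(0).round(),q.mean(0).round())
cv2.imwrite("pics/s9.png",d["img"][:,:,::-1]);print(ctrl.get_obs())
```

```text
100 top 2254 slope deg [ 0.2 -0.3] z 64.9 knob [412.  382.6] kz 78.986250846568 skirt [411.7 381.2  56.5]
82 top 326 slope deg [ 0.5 -1. ] z 58.9 knob None kz None skirt [531.6  61.3  47.6]
64 top 562 slope deg [ 0.3 -0.9] z 52.9 knob [448.9 232.9] kz 66.7877574553242 skirt [448.9 231.8  38.7]
46 top 0 slope deg [0. 0.] z 0.0 knob None kz None skirt None
timer 455 [585. 195.  55.] [639. 265.  69.] [610. 234.  63.]
{'t': 26.9, 'qpos': array([5.48029196e-01, 3.72896863e-01, 1.90520488e+00, 2.44882488e-04,
       8.63193125e-01, 1.78812713e+00]), 'qvel': array([ 0.00358462,  0.00180312, -0.00092541, -0.00074087,  0.00075867,
       -0.00068561]), 'joint_torque': array([-4.70439624e-01, -4.63462150e+01, -2.21166587e+01, -1.34536810e-02,
       -6.77352701e-02,  6.81777718e-03]), 'ee_pos': array([440.57414906, 282.93971541, 128.36634454]), 'orientation': array([ 2.0427262 ,  0.34096647, -2.04229809]), 'ft_force': array([ 0.09151372, -0.41262417, -0.03230906]), 'moment': array([0.04848047, 0.00207095, 0.03132542]), 'width': 47.89584952305741}
```

View pics/s9.png

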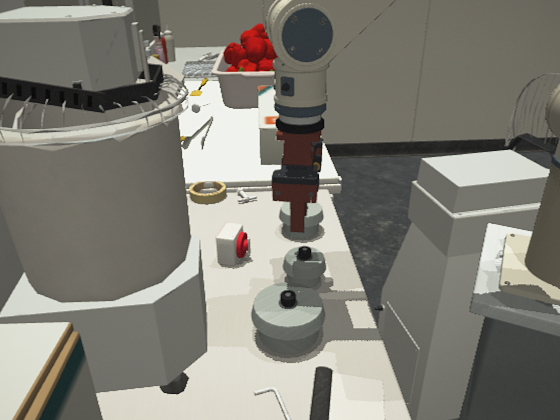

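The view shows lids on canisters 100 (288,318) and 64 (304,265), and the timer (235,243) unmoved. The arm hides canisters 46 and 82, so I raise it for a last check.

Emit:
apply_moves(increments=[{"gripper":55,"delta_pos":[-3.0,0,0],"dr":[0,0,0]},{"gripper":55,"delta_pos":[-4.0,0,0],"dr":[0,0,0]},{"gripper":55,"delta_pos":[-4.0,0,0],"dr":[0,0,0]},{"gripper":55,"delta_pos":[-3.0,0,0],"dr":[0,0,0]},{"gripper":55,"delta_pos":[0,0,0],"dr":[0,0,0]}])

```text
t: 27.32
ee_pos: [443.5, 285.1, 275.0]
orientation: [2.054, 0.346, -2.033]
ft_force: [1.2, -0.0, 0.5]
width: 48.3
```

Run:
```python
from h import *
from workcell import ctrl
for n,c,r,h in(("82",(531.5,62.2),48,59),("46",(594.6,-70.2),30,47)):
    print(n,end=" ");tops(c,r,h)
d=ctrl.get_image("scene")
cv2.imwrite("pics/s10.png",cv2.resize(d["img"][150:360,150:360,::-1],None,fx=2.8,fy=2.8))
```

```text
82 top 554 slope deg [ 0.1 -0.8] z 59.0 knob [531.5  61.7] kz 72.90666620496626 skirt [531.8  61.3  47.7]
46 top 127 slope deg [ 0.3 -1.9] z 46.7 knob [595.5 -70.2] kz 60.98170319527082 skirt [595.3 -71.   29.4]
```

View pics/s10.png

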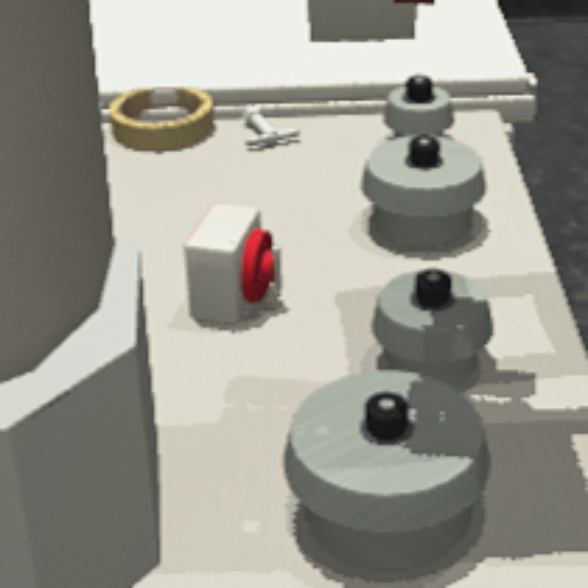

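The last crop shows all four canisters closed and level, with knobs at (419,88), (424,150), (433,288) and (386,413), and the timer upright at (230,265).

```bash
python3 -c "
from workcell import ctrl
print(ctrl.close_job())"
```

```text
the job is handed in; nothing more can be done
None
```

All four canisters are closed with their own lids, and I handed the job in at about 27 s of the 104 s allowed. I took the lids off the stack from the top down, set each one down to light contact and let go.

**Seating:** the last depth checks put the lid tops at z 64.9, 58.9, 52.9 and 46.9 mm for the 100, 82, 64 and 46 canisters. The text gives 65, 59, 53 and 47 mm. Fitted slopes were 1° or less, except the smallest lid at about 2°, where few points were visible and I put it down to depth noise.

**Centring:** each lid is within about 1 mm of where its canister stood at the start.

**Timer:** it is upright and within 1–2 mm of its first reading.

**Forces and release:** the highest contact force reported at the end of a move was about 15 N. The gripper is open and well clear of everything.

**Disagreements:**
- The depth images put the fingertips about 33 mm higher than the reported TCP height implied. I set grasp heights from the images, which the measured grip width and the contact heights confirmed.
- The two cameras differed by about 2–3 mm in y and z, so I compared each lid with its canister within a single view.

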